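Snap the protective cap onto the open filter port and hold it down

TASK

One of the three small filter housings still has its port stub bare: pick up the loose ribbed round cap that fits it, press it straight down over the stub until it clicks, and keep pressing past the click so that the cap squeezes the rubber sealing ring down at least half of its travel. Finish while still holding the cap down like that, with the sealing ring squeezed; do not let go. Leave everything else on the bench where it lies.

Things in the scene. Friction and masses are not known exactly. Their poses are not given: they have to be found in the camera images.
- cap_mid (a point): Centre (half-way up, on the axis) of the loose snap cap: white plastic, round, 42 mm in diameter, 38 mm tall, fine upright grip ribs, flat closed top, standing open side down on the bench in one of three places; z up along its axis, yaw does not matter. Its underside is 19 mm below this point. Small tools may lie about 0.1 m beside it.
- cap: The same loose snap cap, 25 to 50 g; origin at the centre of its underside, 19 mm below cap_mid. Inside is a 33 mm bore, 32 mm deep, with an inward lip (26 mm opening, 5 mm high) at the mouth. The other two loose white parts, wide_cap and slim_plug, do not fit.
- stub_seat (a point): Point on the bare stub's axis, level with the top of the unpressed black sealing ring, 156 mm above the bench; z up. The cap is home when its underside meets the ring (cap_mid 19 mm above this point) and, as the ring is squeezed, up to 4 mm lower. Below: a 37 mm collar, then a 26 mm neck 28 mm long, so fingers may reach below the cap's rim.
- stub_tip (a point): Tip of the white stub, 26 mm above stub_seat. The stub is 22 mm in diameter, tapering to 12 mm over its top 8 mm. Four sprung round nubs stand 4 mm out of its side; the cap's lip meets them with the cap's underside 16 mm above stub_seat, the resistance rises to some 8 to 16 N, then drops with a click when the underside is about 6 mm above stub_seat.
- seal (a joint): How far the rubber sealing ring around the stub's foot is squeezed down, in m: 0 unpressed, 0.004 fully squeezed (hard stop). It gives about 1 mm per 2.5 N, so half travel (0.002) takes about 6 N beyond the click, and it rises again when the cap is let go.
- open_housing: The fixed housing with the bare stub: blue ribbed bowl 86 mm in diameter on a 100 mm square foot, black head 96 mm across with its top 118 mm above the bench, white stub upright on its centre. Origin at the centre of the foot's underside. It may stand in any of three places in the row, at any yaw.
- capped_a: An identical fixed housing whose stub already carries such a cap (top of it 191 mm above the bench). Origin under its centre.
- capped_b: Another fixed housing that already carries its cap, as capped_a.
- wide_cap: Bystander: wide flat white disc cap, 66 mm across, 22 mm tall; origin under its centre.
- slim_plug: Bystander: slim white stepped plug, 32 mm foot, 22 mm above, 30 mm tall; origin under its centre.
- spanner: Bystander: steel spanner, 150 mm long, 8 mm high, lying along its x axis; origin under its middle.
- gauge: Bystander: round pressure gauge lying on its back, 44 mm across, 18 mm high, with a brass stem 22 mm long to its -x side; origin under the dial's centre.
- cartridge: Bystander: white filter cartridge standing upright, 60 mm across, 120 mm tall; origin under its centre.
- driver: Bystander: screwdriver with grey handle, 180 mm long, 26 mm high, lying along its x axis; origin under its middle.
- grease_jar: Bystander: small closed jar, 56 mm across, 50 mm tall; origin under its centre.
- pen_meter: Bystander: grey pen-shaped water meter, 170 mm long, 30 mm wide, 18 mm high; origin under its middle.
Mind the look-alikes: they are no part of the job. What is shaped like the open_housing but orange or purple is not meant.

How it is judged:
On the way, in this order (a step that is already met when the one before it is completed fails the run):
1. the cap is lifted clear of the bench (height (world z) of cap_mid above 0.08 m), for 0.1 s.
2. the cap has clicked over the stub's nubs (horizontal distance between cap_mid and stub_seat below 0.004 m and angle between cap_mid's own z axis and vertical below 0.12 rad and z of cap_mid in the frame of stub_seat below 0.0225 m), for 0.1 s.
At the end, for the whole second after the job is handed in: Through the last second the cap is on the bare stub (axis within 4 mm, upright within 7 degrees, underside at least 0.5 mm below the unpressed ring's top), at rest, and the robot still presses on it so that the sealing ring is squeezed by more than 1.5 mm of its 4 mm (horizontal distance between cap_mid and stub_seat below 0.004 m and angle between cap_mid's own z axis and vertical below 0.12 rad and z of cap_mid in the frame of stub_seat between 0.013 and 0.0185 m and value of joint seal above 0.0015 m and contact force between cap and open_housing above 2.5 N and contact force between any of the fingers, the arm and cap above 2.5 N and linear speed of cap below 0.02 m/s); the arm keeps its last pose, push and grip.
It fails at once if a bystander on the bench was shifted by more than 25 mm (distance of any of wide_cap, slim_plug, spanner, gauge, cartridge, driver, grease_jar, pen_meter from where it was at the start of the episode above 0.025 m).
It also fails if it takes over 48 s, if anything falls off the work surface, if the arm or the gripper's body presses on something with over 40 N, if the wrist force passes 120 N, or if a joint passes its speed limit or range.

ROBOT

A 6-joint arm with a two-finger parallel gripper is mounted at the origin on the work surface. World frame = base frame: x ahead of the robot, y to its left, z up, the work surface at z = 0. Lengths are in m, angles in rad, forces in N, time in s.
With the tool pointing down it reaches from about 0.425 to 0.95 m from the base axis. Payload 3.5 kg.
Tool frame: the origin (TCP) lies midway between the tips of the shut fingers; the grasp point (between the pads) lies grasp_offset behind it (grasp_offset is the distance from the TCP to the grasp point, in m); z points along the fingers, y is the direction in which the jaws open and shut (so a half turn about z gives the same grasp; the last joint's range is limited). The gripper opens to 85 mm and grips with 20 to 120 N. Pads are 22 mm wide; open, the fingers measure 114 mm over their backs; the gripper's body (76 mm by 85 mm) begins 54 mm behind the grasp point. The pads swing forward as they close: fully open they stand 13 mm farther back than shut.
Start: joints at [-1.327, 0.286, 1.577, -0, 1.279, -0.15], TCP at [0.259, -0.623, 0.231] pointing down, gripper open.
Joint ranges: [-2.77, 2.77], [-0.9, 2.22], [0.21, 2.48], [-1.53, 4.67], [0.24, 2.81], [-2.84, 2.84]. Speed limits (rad/s): [2.79, 2.79, 3.14, 3.14, 3.14, 3.14].

INTERFACE

Orientations are given as a unit quaternion [x, y, z, w].
In Python, from plant import * gives the robot as it stands.
- The arm moves only by the tool jog_arm, never from a script. Its argument "targets" is text: rows parted by semicolons, each of 7 numbers parted by spaces: the shift along the world's x, y, z in mm, then the turn, a rotation vector about the world's x, y, z in degrees, then the gripper's target within -1 to 1 (fully open at 1, half-way at 0, shut at -1). A call has 1 to 10 rows; each row shifts and turns the pose as measured when the row begins; what a row does not reach is not made up. A row lasts 1/12 s, in which the tool goes at most 41.7 mm and 7.16 degrees, less where a joint would pass 70% of its speed; a pose out of reach is approached as far as the arm can. A call with a gripper value outside its range is refused whole. The fingers move at their own pace and stop on an object; "force" is the grip in N (left out, the last holds). Time passes only in rows, so rows that do not move let the fingers close. It gives the time, the measured TCP pose, the force and the opening at its end, in the units of the state.
- get_state(): the state, without advancing time (a new reading comes with each control period).
- read_camera(name): name is "scene" or "top" or "wrist"; returns a dict with "pixels" (420x560x3 uint8, blue, green, red), "mtx" (3x3 intrinsics, pixels), "world_from_camera" (4x4, takes a point from camera to world coordinates). Camera axes: x right, y up, looking along -z (the intrinsics and any distortion apply to the point x, -y, -z); pixel columns grow to the right and rows downward; lengths in m; the calibration is good to about 2 mm. A picture is of the moment at which its call begins. There is no depth.
- sign_off(): hands the job in, once; it reports no verdict.
Trained networks look in a picture, given as the dict that the camera call returned (one of the last four; its "shot" number tells which), for a name from the list of things; names that differ only in an ending like _2 or _b are one class to them, and where a whole thing is asked for, a point or a joint stands for the part that bears it (a point fixed in the world has none). Each returns a list of dicts, best first, with "p" (0 to 1); they miss things now and then, are a little off and sometimes report something else, mostly with a low value. They report only what shows in the picture. A call takes as long as a camera call. They do not tell look-alikes from the thing itself.
- spot_in(target, picture): "uv" ([column, row] in pixels, amid what is visible of it).
- silhouettes(target, picture): "mask" (420x560 bool, what is visible of it) and "uv" ([column, row] in pixels, amid what is visible of it).
- mark_of(target, picture): "uv" ([column, row] in pixels: a listed point, or the origin of a listed thing).
The state is a dict: "time": time; "qpos": joint angles; "dq": joint speeds; "joint_efforts": joint torques, N m; "eef_pos": TCP position; "tcp_rot": TCP orientation; "contact_force": force on the tool from outside, world axes, zero at the start; "wrist_torque": the same for the moment, N m; "opening": opening from 0.0 (shut) to 1.0 (fully open).
Only numpy, scipy, OpenCV 4.12 (cv2) and the standard library are available. Lean on these libraries where they do the work, as an engineer would, in place of code of your own. Each camera call takes 0.05 s, during which the arm holds its last target.

## Working session

There is one attempt and no reset: what is moved stays moved. The work goes in short steps, Python scripts to look and compute and a tool call to move; the robot and the scene stay as the last step left them, time stands still between calls to the robot, and variables do not carry over. Pictures are saved under pics/ and viewed, and the job is handed in when it is done.

Besides the shell and the picture viewer there is one more tool, called after "Call:" in YAML: its name, and indented under it one key for each argument. jog_arm: Moves the arm, as the interface text tells. Its arguments: {"type":"object","properties":{"targets":{"type":"string"},"force":{"type":"number"}},"required":["targets"]}

```bash
mkdir -p pics; ls
python3 - <<'E'
from plant import *
import cv2,numpy as np
s=get_state()
print({k:np.round(v,3) for k,v in s.items()})
for n in ["scene","top"]:
    p=read_camera(n); cv2.imwrite(f"pics/{n}0.png",p["pixels"])
    print(n,np.round(p["mtx"],1).tolist(),np.round(p["world_from_camera"],3).tolist(),[k for k in p])
    for t in ["cap_mid","stub_seat","stub_tip","open_housing","wide_cap","slim_plug"]:
        print(t,[(np.round(d["uv"],1).tolist(),round(d["p"],2)) for d in mark_of(t,p)])
E
```

```text
pics
{'time': np.float64(0.0), 'qpos': array([-1.327,  0.287,  1.578,  0.   ,  1.279, -0.15 ]), 'dq': array([ 0.001, -0.002, -0.001, -0.001, -0.001, -0.001]), 'joint_efforts': array([-0.0000e+00, -4.0598e+01, -2.9262e+01, -0.0000e+00,  6.0000e-03,
        0.0000e+00]), 'eef_pos': array([ 0.259, -0.623,  0.23 ]), 'tcp_rot': array([ 0.981,  0.196, -0.   , -0.001]), 'contact_force': array([ 0.049,  0.085, -0.388]), 'wrist_torque': array([ 0.038, -0.013,  0.042]), 'opening': np.float64(1.004)}
scene [[520.3, 0.0, 269.3], [0.0, 520.3, 205.4], [0.0, 0.0, 1.0]] [[0.678, -0.521, 0.519, 1.133], [0.736, 0.481, -0.477, -0.581], [-0.001, 0.704, 0.71, 1.012], [0.0, 0.0, 0.0, 1.0]] ['pixels', 'mtx', 'world_from_camera', 'shot']
cap_mid [([257.4, 237.1], 0.89)]
stub_seat [([132.3, 215.6], 0.78), ([257.7, 269.4], 0.7), ([224.2, 170.9], 0.6)]
stub_tip [([138.7, 342.4], 0.68), ([132.2, 203.9], 0.67), ([254.7, 265.1], 0.6), ([219.5, 163.0], 0.55)]
open_housing [([227.1, 214.6], 0.97), ([149.1, 257.8], 0.68), ([261.8, 318.4], 0.67)]
wide_cap [([329.2, 188.3], 0.68), ([139.1, 341.5], 0.43)]
slim_plug [([171.5, 285.7], 0.71)]
top [[395.0, 0.0, 277.8], [0.0, 395.0, 211.2], [0.0, 0.0, 1.0]] [[-0.016, 0.996, -0.089, 0.411], [-1.0, -0.017, -0.011, -0.009], [-0.012, 0.089, 0.996, 1.005], [0.0, 0.0, 0.0, 1.0]] ['pixels', 'mtx', 'world_from_camera', 'shot']
cap_mid [([283.1, 218.7], 0.77)]
stub_seat [([282.9, 276.1], 0.91), ([396.4, 288.6], 0.69), ([345.8, 143.5], 0.67), ([130.1, 194.8], 0.38)]
stub_tip [([349.3, 137.9], 0.84), ([284.0, 276.6], 0.81), ([401.7, 286.4], 0.58)]
open_housing [([335.9, 159.8], 0.97), ([380.9, 283.0], 0.93), ([285.0, 271.6], 0.87)]
wide_cap [([174.6, 229.2], 0.69), ([280.2, 219.2], 0.33)]
slim_plug [([378.4, 229.4], 0.64)]
```

View pics/scene0.png

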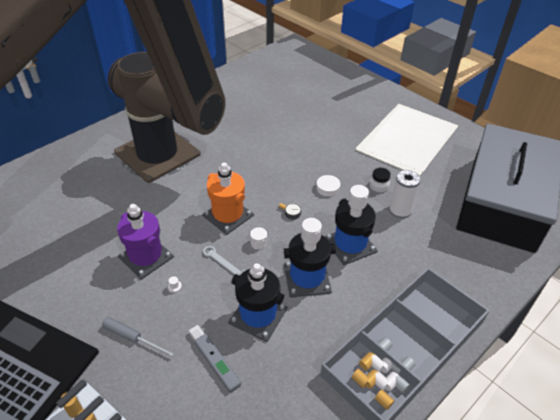

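View pics/top0.png

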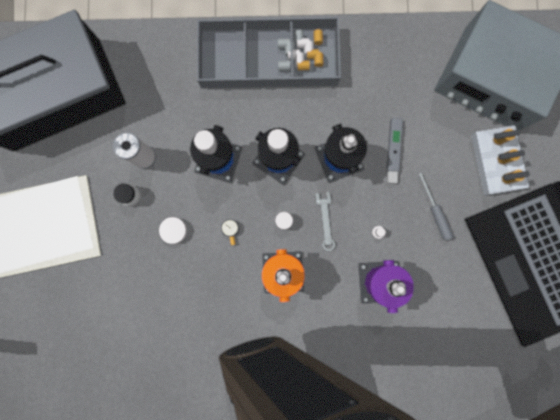

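Cap candidates in the top view are the round cap at (284,220), the wide disc at (173,231) and the slim plug at (379,232). The first fits, being mid-sized and taller than the disc. Housing candidates are the blue bare one at (346,145), the orange at (283,277), the purple at (390,288), and the blue capped ones at (207,142) and (278,142). Only the blue bare one fits. I'll confirm both in a crop and triangulate.

```bash
cat > h.py <<'E'
from plant import *
import cv2,numpy as np
def ray(p,uv):
    M=p["world_from_camera"]; d=np.linalg.inv(p["mtx"])@np.array([uv[0],uv[1],1.]); d=np.array([d[0],-d[1],-d[2]])
    d=M[:3,:3]@d; return M[:3,3],d/np.linalg.norm(d)
def atz(p,uv,z):
    o,d=ray(p,uv); return o+d*(z-o[2])/d[2]
def tri(rs):
    A=0;b=0
    for o,d in rs:
        P=np.eye(3)-np.outer(d,d);A=A+P;b=b+P@o
    x=np.linalg.solve(A,b);return x,[np.linalg.norm((np.eye(3)-np.outer(d,d))@(x-o)) for o,d in rs]
def proj(p,X):
    M=np.linalg.inv(p["world_from_camera"]);c=M[:3,:3]@np.asarray(X)+M[:3,3];c=np.array([c[0],-c[1],-c[2]]);q=p["mtx"]@c;return q[:2]/q[2]
E
python3 - <<'E'
from h import *
s=read_camera("scene");t=read_camera("top")
a=s["pixels"][200:350,170:330];b=t["pixels"][110:260,250:410]
cv2.imwrite("pics/crop1.png",np.hstack([cv2.resize(a,(400,375),interpolation=2),cv2.resize(b,(400,375),interpolation=2)]))
for n,p,h in [("s",s,0),("t",t,0)]:
    for tg,z in [("cap_mid",.019),("stub_seat",.156),("stub_tip",.182)]:
        for d in mark_of(tg,p): print(n,tg,np.round(d["uv"],1),round(d["p"],2),np.round(atz(p,d["uv"],z),4))
    for d in silhouettes("cap",p):
        m=d["mask"];ys,xs=np.nonzero(m);print(n,"capmask",d["uv"],d["p"],xs.min(),xs.max(),ys.min(),ys.max(),np.round(atz(p,[xs.mean(),ys.mean()],.022),4))
E
```

```text
s cap_mid [252.6 236.6] 0.89 [ 0.4607 -0.0207  0.019 ]
s stub_seat [255.6 269.2] 0.6 [ 0.6249 -0.1526  0.156 ]
s stub_seat [131.2 213.9] 0.59 [ 0.314 -0.256  0.156]
s stub_tip [255.7 265.4] 0.95 [ 0.6333 -0.1591  0.182 ]
s stub_tip [220.8 164. ] 0.89 [ 0.3416 -0.014   0.182 ]
s stub_tip [131.1 202.4] 0.63 [ 0.3076 -0.2466  0.182 ]
s capmask [258.0, 238.2] 0.75 250 267 228 248 [ 0.4756 -0.0138  0.022 ]
s capmask [124.0, 332.1] 0.63 103 169 317 353 [ 0.4834 -0.4033  0.022 ]
t cap_mid [283.5 220.3] 0.78 [ 0.4764 -0.0121  0.019 ]
t stub_seat [285.8 276. ] 0.9 [ 0.3486 -0.0145  0.156 ]
t stub_seat [348.3 142.5] 0.85 [ 0.6355 -0.1565  0.156 ]
t stub_seat [395.2 290. ] 0.85 [ 0.3158 -0.2452  0.156 ]
t stub_tip [347.7 136.4] 0.96 [ 0.6419 -0.1511  0.182 ]
t stub_tip [283.4 277.6] 0.9 [ 0.3473 -0.0094  0.182 ]
t stub_tip [398.8 286.7] 0.62 [ 0.3253 -0.2456  0.182 ]
t capmask [282.8, 218.1] 0.54 275 291 213 229 [ 0.4748 -0.0113  0.022 ]
t capmask [225.8, 231.5] 0.5 221 238 220 243 [0.4562 0.1227 0.022 ]
```

View pics/crop1.png

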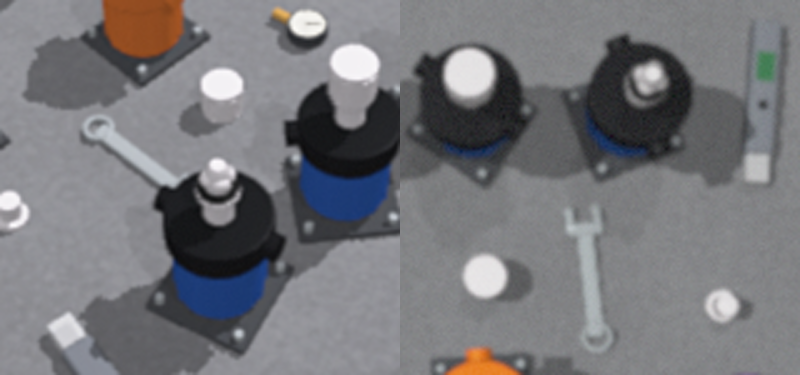

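The crop confirms both. The ribbed loose cap is at top (284,220), about (0.476,-0.012). The blue housing with its bare stub is at top (346,140), about (0.635,-0.155). Next I go above the cap.

Call:
jog_arm:
  targets: "10 30 20 0 0 -6 1;13 38 10 0 0 -6 1;13 38 10 0 0 -6 1;13 38 10 0 0 -4.6 1;13 38 0 0 0 0 1;13 38 0 0 0 0 1;13 38 0 0 0 0 1;13 38 0 0 0 0 1;13 38 0 0 0 0 1;13 38 0 0 0 0 1"
  force: 80

```text
time: 2.03
eef_pos: [0.3841, -0.2433, 0.2802]
tcp_rot: [1.0, -0.018, 0.002, -0.0]
contact_force: [0.6, 0.0, 0.1]
opening: 0.999
```

Run:
```python
import plant
print([n for n in dir(plant) if n[0]!='_'], getattr(plant,'grasp_offset',None))
s=plant.get_state();print(s['eef_pos'],s['tcp_rot'],s['qpos'],s['time'])
```

```text
['Unreachable', 'get_state', 'grasp_offset', 'mark_of', 'read_camera', 'sign_off', 'silhouettes', 'spot_in'] 0.0187
[ 0.38408993 -0.24325038  0.2802398 ] [ 9.99839464e-01 -1.77491859e-02  2.44572730e-03 -1.75822991e-04] [-0.79041774 -0.25904212  2.0389245   0.0037505   1.35845464  0.81509448] 2.0333
```

Call:
jog_arm:
  targets: "13 34 0 0 0 2 1;13 34 0 0 0 0 1;13 34 0 0 0 0 1;13 34 0 0 0 0 1;13 34 0 0 0 0 1;13 34 0 0 0 0 1;14 27 0 0 0 0 1;0 0 0 0 0 0 1;0 0 0 0 0 0 1"

```text
time: 2.78
eef_pos: [0.4787, 0.0076, 0.2839]
tcp_rot: [1.0, 0.005, 0.008, 0.001]
contact_force: [0.3, 0.6, -0.2]
opening: 1.001
```

Run:
```python
from h import *
s=get_state();print(s['eef_pos'],s['tcp_rot'],s['qpos'],s['time'])
p=read_camera("wrist");cv2.imwrite("pics/w1.png",p["pixels"])
print(np.round(p["world_from_camera"],3).tolist(),np.round(p["mtx"],1).tolist())
for d in mark_of("cap_mid",p): print(d["uv"],d["p"],atz(p,d["uv"],.019))
for d in silhouettes("cap",p):
    m=d["mask"].astype(np.uint8);ys,xs=np.nonzero(m);print(d["uv"],d["p"],xs.min(),xs.max(),ys.min(),ys.max())
```

```text
[0.47866048 0.00759037 0.28394939] [9.99957676e-01 5.16457416e-03 7.57357238e-03 7.83466386e-04] [-1.97311561e-01 -2.07457928e-01  1.99021619e+00  1.55088564e-03
  1.34368168e+00  1.36281751e+00] 2.7833
[[0.01, 0.964, 0.264, 0.547], [-1.0, 0.009, 0.004, 0.008], [0.001, -0.264, 0.965, 0.427], [0.0, 0.0, 0.0, 1.0]] [[299.1, 0.0, 279.7], [0.0, 299.1, 210.0], [0.0, 0.0, 1.0]]
[295.3, 183.7] 0.81 [ 0.47350078 -0.01482228  0.019     ]
[292.6, 183.8] 0.78 279 311 166 199
```

View pics/w1.png

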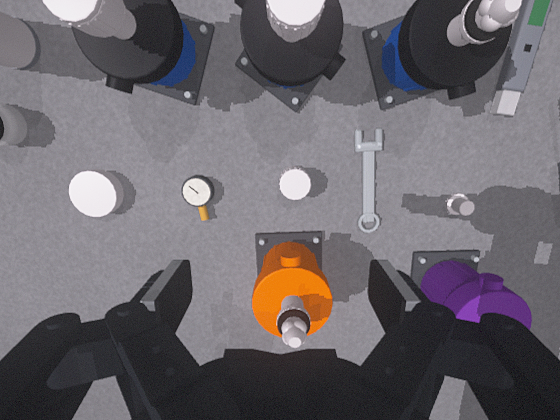

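```bash
cat >> h.py <<'E'
from scipy.optimize import least_squares
def hull_ext(p,xy,z0,z1,r):
    a=np.linspace(0,2*np.pi,48,endpoint=False)
    q=np.array([proj(p,[xy[0]+r*np.cos(t),xy[1]+r*np.sin(t),z]) for t in a for z in (z0,z1)])
    return np.array([q[:,0].min(),q[:,0].max(),q[:,1].min(),q[:,1].max()])
def fitcyl(p,ext,z0,z1,r,x0):
    f=lambda v:hull_ext(p,v,z0,z1,r)-ext
    s=least_squares(f,x0);return s.x,s.fun
def blob(p,seed,thr):
    g=p["pixels"].min(axis=2); m=(g>thr).astype(np.uint8)
    n,l,st,c=cv2.connectedComponentsWithStats(m); k=l[int(seed[1]),int(seed[0])]
    x,y,w,h,a=st[k]; return np.array([x,x+w,y,y+h])-.5,a
E
python3 - <<'E'
from h import *
for n,sd in [("wrist",(295,184)),("top",(284,220)),("scene",(259,237))]:
    p=read_camera(n)
    for thr in (130,150,170):
        e,a=blob(p,sd,thr);print(n,thr,e,a,fitcyl(p,e,0,.038,.021,[.476,-.012]))
E
```

```text
wrist 130 [-5.000e-01  5.595e+02 -5.000e-01  3.645e+02] 94694 (array([0.47800491, 0.0052145 ]), array([ 263.9419685 , -264.09231344,  163.66162839, -166.41146305]))
wrist 150 [276.5 309.5 160.5 199.5] 834 (array([ 0.4789362 , -0.01260777]), array([ 0.51107219, -0.51164491,  2.07117946, -2.02278667]))
wrist 170 [276.5 308.5 166.5 199.5] 780 (array([ 0.47481908, -0.01202149]), array([ 0.05541463, -0.0552768 , -1.0150045 ,  0.98263209]))
top 130 [-5.000e-01  5.595e+02 -5.000e-01  4.195e+02] 91328 (array([ 0.50964998, -0.00330274]), array([ 271.66295507, -271.2795897 ,  198.41045536, -203.4330859 ]))
top 150 [-5.000e-01  5.595e+02 -5.000e-01  4.195e+02] 211994 (array([ 0.50964998, -0.00330274]), array([ 271.66295507, -271.2795897 ,  198.41045536, -203.4330859 ]))
top 170 [-5.000e-01  5.595e+02 -5.000e-01  4.195e+02] 215706 (array([ 0.50964998, -0.00330274]), array([ 271.66295507, -271.2795897 ,  198.41045536, -203.4330859 ]))
scene 130 [ 49.5 559.5  52.5 419.5] 90572 (array([0.57048455, 0.06448166]), array([ 248.9008415 , -243.54830162,  179.65728842, -164.69627773]))
scene 150 [249.5 268.5 223.5 246.5] 247 (array([ 0.4678399 , -0.00506509]), array([ 1.13229573, -1.15614212,  0.38167863, -0.33206514]))
scene 170 [249.5 267.5 226.5 240.5] 188 (array([ 0.46292357, -0.00235676]), array([ 0.65622038, -0.67028076, -4.18598823,  4.03266357]))
```

Call:
jog_arm:
  targets: "-3 -20 0 0 0.9 0 1;0 0 -40 0 0 0 1;0 0 -40 0 0 0 1;0 0 -40 0 0 0 1;0 0 -40 0 0 0 1;0 0 -30 0 0 0 1;0 0 0 0 0 0 1;0 0 0 0 0 0 1"

```text
time: 3.75
eef_pos: [0.4751, -0.0243, 0.0935]
tcp_rot: [1.0, -0.005, 0.006, 0.003]
contact_force: [0.6, -0.0, 0.7]
opening: 0.999
```

Run:
```python
from h import *
s=get_state();print(s['eef_pos'],s['tcp_rot'],s['time'])
p=read_camera("wrist");cv2.imwrite("pics/w2.png",p["pixels"])
for d in mark_of("cap_mid",p)[:2]: print(d["uv"],d["p"],atz(p,d["uv"],.019))
for d in silhouettes("cap",p)[:2]:
    ys,xs=np.nonzero(d["mask"]);e=[xs.min()-.5,xs.max()+.5,ys.min()-.5,ys.max()+.5];print(d["p"],e,fitcyl(p,np.array(e),0,.038,.021,[.476,-.012]))
```

```text
[ 0.47510269 -0.02434609  0.09346458] [ 0.99996245 -0.00515325  0.00632615  0.00292063] 3.75
[267.6, 221.3] 0.6 [ 0.475281  -0.0160572  0.019    ]
0.64 [np.float64(233.5), np.float64(293.5), np.float64(189.5), np.float64(255.5)] (array([ 0.47588573, -0.01384878]), array([-0.04803201,  0.04930889, -1.0019114 ,  0.95737393]))
0.24 [np.float64(397.5), np.float64(559.5), np.float64(-0.5), np.float64(85.5)] (array([ 0.59364633, -0.15569646]), array([ 32.52959382, -26.72708122,  -1.75709533,  -0.43617398]))
```

View pics/w2.png

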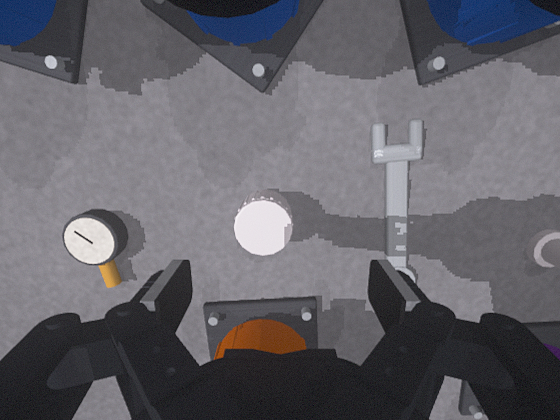

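Call:
jog_arm:
  targets: "0.5 10.5 0 0.3 0.7 0 1;0 0 -25 0 0 0 1;0 0 -25 0 0 0 1;0 0 0 0 0 0 1;0 0 0 0 0 0 1"

```text
time: 4.32
eef_pos: [0.4882, -0.0137, 0.0582]
tcp_rot: [1.0, -0.005, 0.015, 0.003]
contact_force: [0.3, -0.1, 1.4]
opening: 0.997
```

Run:
```python
from h import *
s=get_state();print({k:np.round(v,4).tolist() for k,v in s.items()})
p=read_camera("scene");cv2.imwrite("pics/s2.png",cv2.resize(p["pixels"][50:350,100:400],(600,600)))
```

```text
{'time': 4.3167, 'qpos': [-0.2364, 0.0831, 2.1639, 0.0009, 0.8645, 1.3437], 'dq': [0.0102, 0.0046, 0.0002, 0.0019, 0.0066, 0.0057], 'joint_efforts': [-0.0179, -25.5405, -22.0192, -0.0003, -0.0286, -0.0015], 'eef_pos': [0.4882, -0.0137, 0.0582], 'tcp_rot': [0.9999, -0.0049, 0.0147, 0.0031], 'contact_force': [0.2822, -0.0574, 1.432], 'wrist_torque': [-0.0016, 0.0016, -0.0187], 'opening': 0.9969}
```

View pics/s2.png

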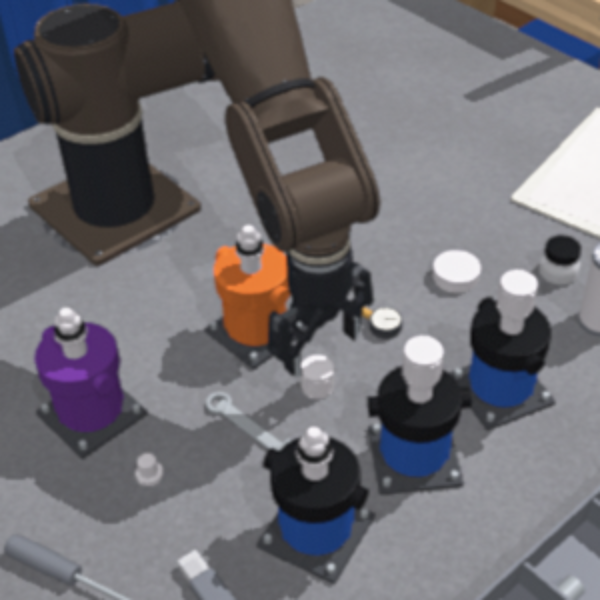

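Call:
jog_arm:
  targets: "-12 0 0 0.3 1.5 0 1;0 0 0 0 0 0 1;0 0 0 0 0 0 1"

```text
time: 4.62
eef_pos: [0.4797, -0.0136, 0.0638]
tcp_rot: [1.0, -0.005, 0.006, 0.001]
contact_force: [0.1, 0.8, 0.1]
opening: 0.999
```

Call:
jog_arm:
  targets: "-6 0 -10 0 0.6 0 1;-4 0 -12 0 0.4 0 1;-3 0 -12 0 0.3 0 1;0 0 0 0 0 0 1"

```text
time: 4.95
eef_pos: [0.4685, -0.014, 0.0304]
tcp_rot: [1.0, -0.004, -0.003, 0.002]
contact_force: [-0.9, -0.0, -0.7]
opening: 0.999
```

Call:
jog_arm:
  targets: "5 0 -6 0 0 0 1;3 0 -9 0 -0.2 0 1;2 0 -9 0 0 0 1;0 0 0 0 0 0 1"

```text
time: 5.28
eef_pos: [0.4767, -0.0137, 0.0017]
tcp_rot: [1.0, -0.005, -0.003, 0.002]
contact_force: [-0.3, 0.2, -0.0]
opening: 1.003
```

Run:
```python
from h import *
s=get_state();print(s['eef_pos'],s['tcp_rot'],s['time'])
p=read_camera("wrist");cv2.imwrite("pics/w3.png",p["pixels"])
e,a=blob(p,(275,250),150);print(e,a)
for d in silhouettes("cap",p)[:2]:
    ys,xs=np.nonzero(d["mask"]);e=[xs.min()-.5,xs.max()+.5,ys.min()-.5,ys.max()+.5];print(d["p"],e,fitcyl(p,np.array(e),0,.038,.021,[.476,-.012]))
```

```text
[ 0.4767335  -0.01366041  0.00170248] [ 0.99998206 -0.00469172 -0.00326883  0.0017864 ] 5.2833
[-5.000e-01  5.595e+02 -5.000e-01  4.195e+02] 222542
0.81 [np.float64(227.5), np.float64(327.5), np.float64(227.5), np.float64(347.5)] (array([ 0.47653234, -0.01314293]), array([-1.89363634,  1.89863965, -1.59166933,  1.76266992]))
```

View pics/w3.png

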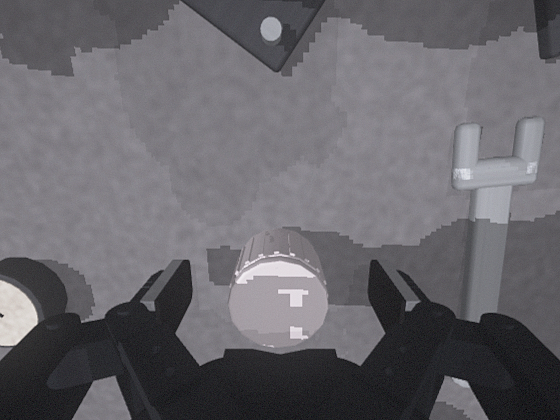

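The cap at (278,290) sits midway between the pads. I raise slightly and close.

Call:
jog_arm:
  targets: "0 0 6 0.2 -0.4 0 1;0 0 0 0 0 0 -1;0 0 0 0 0 0 -1;0 0 0 0 0 0 -1;0 0 0 0 0 0 -1;0 0 0 0 0 0 -1;0 0 0 0 0 0 -1;0 0 0 0 0 0 -1"
  force: 100

```text
time: 6.05
eef_pos: [0.4794, -0.0143, 0.0127]
tcp_rot: [1.0, -0.005, 0.004, 0.001]
contact_force: [0.3, 0.0, 0.7]
opening: 0.459
```

The grip came out too high, at about 31 mm of the 38 mm cap height. I reopen and lower.

Call:
jog_arm:
  targets: "0 0 0 0 0 0 1;0 0 0 0 0 0 1;0 0 0 0 0 0 1;0 0 0 0 0 0 1;-2 0 -5 0 0.2 0 1;0 0 -3 0 0 0 1;0 0 0 0 0 0 1;0 0 0 0 0 0 1"

```text
time: 6.72
eef_pos: [0.4764, -0.0141, 0.0031]
tcp_rot: [1.0, -0.005, 0.001, 0.001]
contact_force: [-0.1, 0.2, -0.1]
opening: 1.001
```

Call:
jog_arm:
  targets: "0 0 0 0 0 0 -1;0 0 0 0 0 0 -1;0 0 0 0 0 0 -1;0 0 0 0 0 0 -1;0 0 0 0 0 0 -1;0 0 0 0 0 0 -1;0 0 0 0 0 0 -1"
  force: 100

```text
time: 7.3
eef_pos: [0.4771, -0.0142, 0.0037]
tcp_rot: [1.0, -0.004, 0.002, 0.001]
contact_force: [-0.6, 0.7, -0.9]
opening: 0.46
```

Run:
```python
from h import *
s=get_state();print(s['eef_pos'],s['tcp_rot'],s['opening'],s['contact_force'])
p=read_camera("wrist");cv2.imwrite("pics/w4.png",p["pixels"])
```

```text
[ 0.47706257 -0.01418959  0.00369573] [ 9.99987912e-01 -4.47047714e-03  1.94347396e-03  6.42914928e-04] 0.45957453178965024 [-0.55253705  0.66655319 -0.93935608]
```

View pics/w4.png

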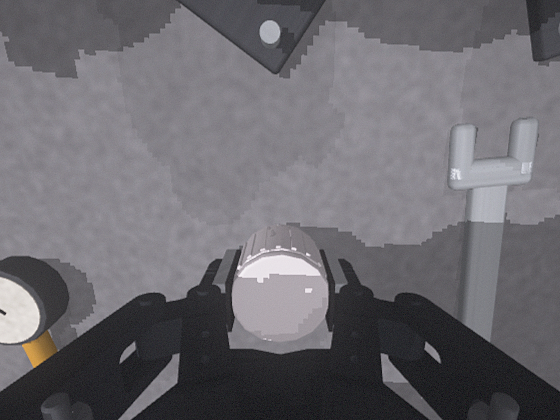

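The cap is held at (280,290). I lift it.

Call:
jog_arm:
  targets: "0 0 15 0 0 0 -1;0 0 30 0 0 0 -1;0 0 40 0 0 0 -1;0 0 40 0 0 0 -1;0 0 40 0 0 0 -1;0 0 40 0 0 0 -1;0 0 30 0 0 0 -1;0 0 0 0 0 0 -1;0 0 0 0 0 0 -1"

```text
time: 8.1
eef_pos: [0.4685, -0.0122, 0.2458]
tcp_rot: [1.0, -0.005, -0.003, -0.001]
contact_force: [-0.5, 0.1, -1.6]
opening: 0.468
```

Run:
```python
from h import *
s=get_state();print(s['eef_pos'],s['tcp_rot'],s['opening'],s['contact_force'],s['qpos'])
p=read_camera("scene");q=read_camera("wrist");cv2.imwrite("pics/s5.png",np.hstack([cv2.resize(p["pixels"][100:350,130:380],(400,400)),cv2.resize(q["pixels"],(400,300))[np.minimum(np.arange(400),299)]]))
```

```text
[ 0.46847461 -0.01221992  0.24576046] [ 9.99983110e-01 -4.65625385e-03 -3.41142852e-03 -6.79069950e-04] 0.4676164498811705 [-0.4975022   0.12826185 -1.58546829] [-2.42926104e-01 -1.91745230e-01  2.04642902e+00 -3.02080947e-04
  1.29385953e+00  1.33726642e+00]
```

View pics/s5.png

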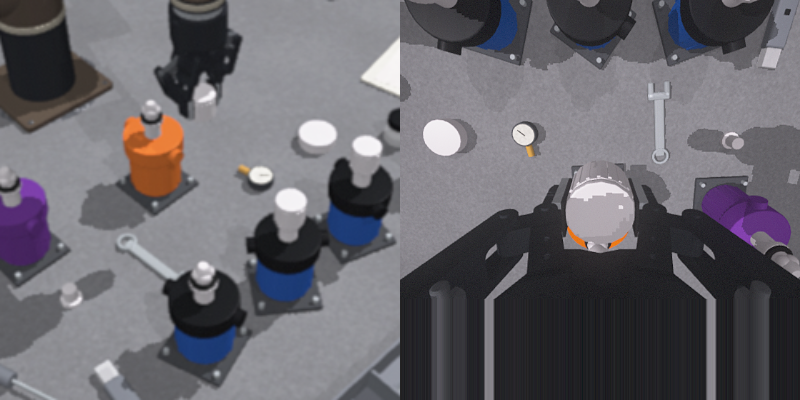

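Call:
jog_arm:
  targets: "12 -18 10 0 -0.2 0 -1;15 -23 5 0 -0.2 0 -1;15 -23 5 0 0 0 -1;15 -23 0 0 0 0 -1;15 -23 0 0 0 0 -1;15 -23 0 0 0 0 -1;8 -12 0 0 0 0 -1;0 0 0 0 0 0 -1;0 0 0 0 0 0 -1"

```text
time: 8.95
eef_pos: [0.5567, -0.1598, 0.2387]
tcp_rot: [1.0, -0.004, -0.021, -0.01]
contact_force: [0.4, -0.7, -0.3]
opening: 0.462
```

```bash
cat > look.py <<'E'
from h import *
import sys
s=get_state();print(np.round(s['eef_pos'],4),np.round(s['tcp_rot'],4),round(s['opening'],3),np.round(s['contact_force'],1),round(s['time'],2))
for n in ("wrist","top","scene"):
    p=read_camera(n);cv2.imwrite(f"pics/{n}{sys.argv[1]}.png",p["pixels"])
    for tg,z in [("stub_seat",.156),("stub_tip",.182)]:
        for d in mark_of(tg,p):
            X=atz(p,d["uv"],z)
            if np.hypot(X[0]-.635,X[1]+.155)<.04: print(n,tg,np.round(d["uv"],1),round(d["p"],2),np.round(X,4))
    for d in mark_of("cap_mid",p): print(n,"cap",np.round(d["uv"],1),round(d["p"],2),np.round(atz(p,d["uv"],s['eef_pos'][2]+.0153),4))
E
python3 look.py 6
```

```text
[ 0.5567 -0.1598  0.2387] [ 0.9997 -0.0037 -0.0207 -0.0095] 0.462 [ 0.4 -0.7 -0.3] 8.95
wrist stub_seat [278.5 103.6] 0.83 [ 0.6373 -0.1586  0.156 ]
wrist stub_tip [278.7 107.1] 0.64 [ 0.6348 -0.1593  0.182 ]
wrist cap [283.  277.8] 0.86 [ 0.5583 -0.1622  0.254 ]
wrist cap [ 81.4 238. ] 0.49 [ 0.5787 -0.0705  0.254 ]
top stub_seat [348.2 144.2] 0.8 [ 0.6318 -0.1561  0.156 ]
top stub_tip [347.3 140.1] 0.92 [ 0.6339 -0.15    0.182 ]
top cap [352.8 141.3] 0.2 [ 0.6119 -0.1482  0.254 ]
top cap [229.7 231.4] 0.2 [0.4415 0.0914 0.254 ]
scene stub_seat [256.5 268.7] 0.55 [ 0.6252 -0.1504  0.156 ]
scene stub_tip [255.6 263.6] 0.64 [ 0.6297 -0.1562  0.182 ]
scene cap [229. 217.] 0.71 [ 0.5484 -0.1535  0.254 ]
```

View pics/wrist6.png

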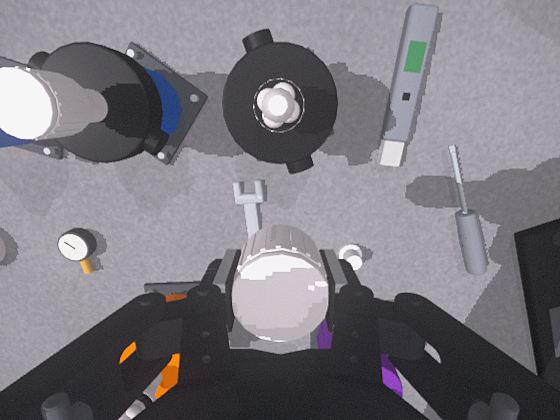

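The bare stub with its four nubs shows at (278,104), and the held cap at (281,290). I level the tool and re-measure.

Call:
jog_arm:
  targets: "0 0 10 -0.8 -1.8 0 -1;0 0 10 -0.5 -1 0 -1;0 0 0 0 0 0 -1;0 0 0 0 0 0 -1"

```text
time: 9.88
eef_pos: [0.5575, -0.1594, 0.2631]
tcp_rot: [1.0, -0.003, 0.007, 0.004]
contact_force: [-0.2, -0.1, -1.3]
opening: 0.464
```

```bash
python3 look.py 7
python3 - <<'E'
from h import *
p=cv2.imread("pics/wrist7.png");cv2.imwrite("pics/w7c.png",cv2.resize(p[20:200,180:400],(733,600),interpolation=2))
E
```

```text
[ 0.5575 -0.1594  0.2631] [ 1.     -0.0029  0.0074  0.0036] 0.464 [-0.2 -0.1 -1.3] 9.88
wrist stub_seat [277.2 114.8] 0.73 [ 0.6363 -0.1592  0.156 ]
wrist stub_tip [276.5 117.7] 0.64 [ 0.6333 -0.1587  0.182 ]
wrist cap [281.6 278.4] 0.84 [ 0.5578 -0.1607  0.2784]
top stub_seat [345.5 144.2] 0.78 [ 0.6319 -0.1502  0.156 ]
top stub_tip [347.9 139.6] 0.63 [ 0.635  -0.1513  0.182 ]
scene stub_seat [256.4 267.1] 0.64 [ 0.6219 -0.1478  0.156 ]
scene stub_tip [254.  263.6] 0.58 [ 0.6275 -0.1586  0.182 ]
scene cap [226.6 213.1] 0.91 [ 0.5559 -0.1641  0.2784]
```

View pics/w7c.png

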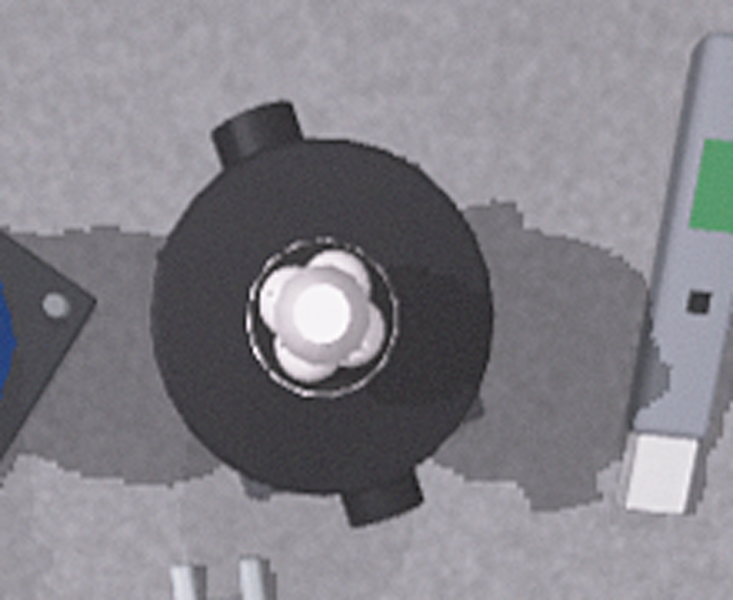

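Run:
```python
from h import *
p=read_camera("wrist")
print(atz(p,(276.6,113.9),.182),atz(p,(276.6,115.1),.156))
s=get_state();z=s['eef_pos'][2]-.0037;R=s['tcp_rot'];print(s['eef_pos'],R)
for d in silhouettes("cap",p)[:2]:
    ys,xs=np.nonzero(d["mask"]);e=np.array([xs.min()-.5,xs.max()+.5,ys.min()-.5,ys.max()+.5]);print(d["p"],e,fitcyl(p,e,z,z+.038,.021,s['eef_pos'][:2]))
# tip from top/scene pictures with threshold view
for n,uv in (("top",(347,140)),("scene",(256,265))):
    q=read_camera(n);x,y=uv;cv2.imwrite(f"pics/{n}8.png",cv2.resize(q["pixels"][y-25:y+25,x-25:x+25],(400,400),interpolation=0))
a=cv2.imread("pics/top8.png");b=cv2.imread("pics/scene8.png");cv2.imwrite("pics/ts8.png",np.hstack([a,b]))
```

```text
[ 0.63577677 -0.15876491  0.182     ] [ 0.63597447 -0.15867194  0.156     ]
[ 0.55753629 -0.15942201  0.26243879] [ 0.99996602 -0.00292029  0.00692161  0.00339399]
0.92 [232.5 327.5 224.5 340.5] (array([ 0.55848761, -0.15987   ]), array([-3.7963166 ,  3.81763416, -2.17092228,  2.46733197]))
```

View pics/ts8.png

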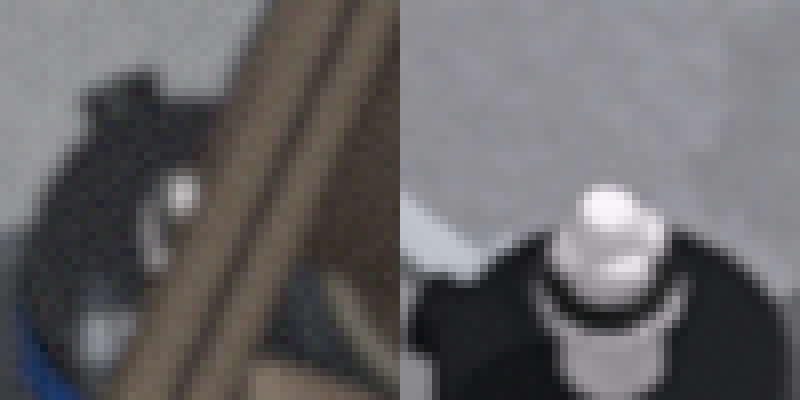

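Call:
jog_arm:
  targets: "12 0 0 0.2 0.4 0 -1;18 0 0 0.2 0.4 0 -1;18 0 0 0 0 0 -1;18 0 0 0 0 0 -1;8 0 0 0 0 0 -1;0 0 0 0 0 0 -1;0 0 0 0 0 0 -1"

```text
time: 11.27
eef_pos: [0.6336, -0.1594, 0.2624]
tcp_rot: [1.0, -0.003, -0.001, -0.0]
contact_force: [-0.1, -0.4, -0.9]
opening: 0.463
```

Call:
jog_arm:
  targets: "2 0 -12 0 0 0 -1;0 0 -18 0 0 0 -1;0 0 -18 0 0 0 -1;0 0 -12 0 0 0 -1;0 0 0 0 0 0 -1;0 0 0 0 0 0 -1"

```text
time: 11.77
eef_pos: [0.6319, -0.1592, 0.1984]
tcp_rot: [1.0, -0.004, -0.002, -0.0]
contact_force: [0.1, 0.1, -0.3]
opening: 0.465
```

Run:
```python
from h import *
s=get_state();print(s['eef_pos'],s['tcp_rot'],s['opening'],s['contact_force'])
p=read_camera("scene");cv2.imwrite("pics/s9.png",cv2.resize(p["pixels"][200:320,190:330],(700,600),interpolation=2))
print(proj(p,[.6355,-.159,.182]),proj(p,s['eef_pos']-[0,0,.0037]))
```

```text
[ 0.63192676 -0.15916945  0.19835457] [ 9.99992165e-01 -3.65909656e-03 -1.50987906e-03 -3.07363085e-05] 0.46450662925881275 [ 0.13581867  0.06723795 -0.2658006 ]
[256.47289553 266.01216994] [255.10412381 261.08353173]
```

View pics/s9.png

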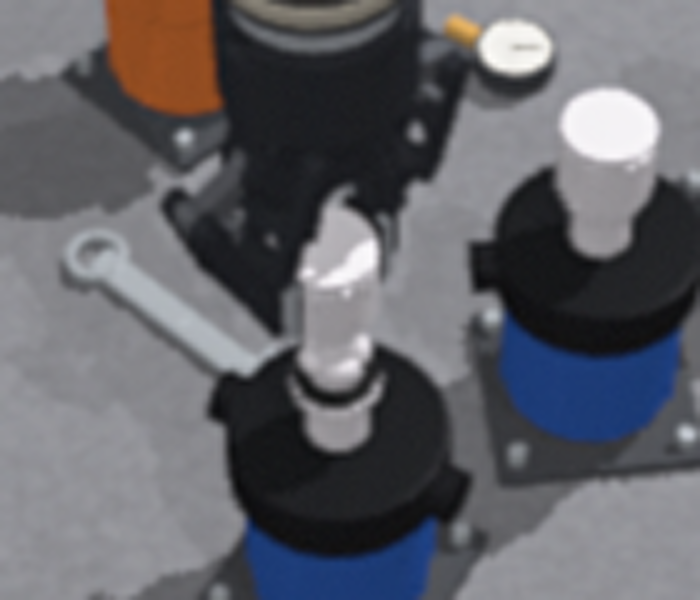

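Call:
jog_arm:
  targets: "4 0 -3 0 0 0 -1;1 0 -5 0 0 0 -1;0 0 -6 0 0 0 -1;0 0 0 0 0 0 -1"

```text
time: 12.15
eef_pos: [0.6387, -0.1598, 0.1865]
tcp_rot: [1.0, -0.004, 0.001, 0.001]
contact_force: [0.1, 1.3, -0.6]
opening: 0.467
```

Call:
jog_arm:
  targets: "-2.5 0.5 -2 0 0 0 -1;-0.5 0 -3 0 0 0 -1;0 0 0 0 0 0 -1"

```text
time: 12.4
eef_pos: [0.6359, -0.1594, 0.1817]
tcp_rot: [1.0, -0.004, 0.001, 0.001]
contact_force: [-0.0, 0.2, -0.8]
opening: 0.468
```

Call:
jog_arm:
  targets: "0 0 -3 0 0 0 -1;0 0 -3 0 0 0 -1;0 0 -3 0 0 0 -1;0 0 0 0 0 0 -1"
  force: 120

```text
time: 12.73
eef_pos: [0.6361, -0.1585, 0.1748]
tcp_rot: [1.0, -0.004, 0.002, 0.0]
contact_force: [-1.7, 1.2, 1.1]
opening: 0.461
```

Call:
jog_arm:
  targets: "-0.5 0.3 -3 0 0 0 -1;0 0 -4 0 0 0 -1;0 0 -4 0 0 0 -1"

```text
time: 12.98
eef_pos: [0.6368, -0.1583, 0.1721]
tcp_rot: [1.0, -0.003, 0.003, 0.001]
contact_force: [-5.8, 2.6, 10.1]
opening: 0.467
```

Call:
jog_arm:
  targets: "-2 0.7 -4 0 0 0 -1;-1 0.3 -5 0 0 0 -1;-0.5 0 -5 0 0 0 -1"

```text
time: 13.23
eef_pos: [0.6364, -0.1584, 0.1679]
tcp_rot: [1.0, -0.003, 0.008, 0.003]
contact_force: [-3.9, 1.6, 5.3]
opening: 0.464
```

Call:
jog_arm:
  targets: "-1.5 0.5 -5 0.3 0.8 0 -1;-1 0 -6 0 0.3 0 -1;-0.5 0 -6 0 0 0 -1"

```text
time: 13.48
eef_pos: [0.6355, -0.1586, 0.1552]
tcp_rot: [1.0, -0.003, 0.001, 0.002]
contact_force: [-11.4, 5.6, 33.1]
opening: 0.462
```

Call:
jog_arm:
  targets: "-1 0.5 -2 0 0 0 -1;-0.5 0.2 -2 0 0 0 -1;0 0 -2 0 0 0 -1"

```text
time: 13.73
eef_pos: [0.6359, -0.1587, 0.1558]
tcp_rot: [1.0, -0.003, 0.003, 0.003]
contact_force: [-3.1, 2.0, 9.1]
opening: 0.462
```

Run:
```python
from h import *
s=get_state();print(s['eef_pos'],s['tcp_rot'],s['opening'],s['contact_force'],s['time'])
p=read_camera("scene");q=read_camera("wrist")
cv2.imwrite("pics/e1.png",np.hstack([cv2.resize(p["pixels"][200:320,190:330],(400,343),interpolation=2),cv2.resize(q["pixels"][150:390,140:420],(400,343),interpolation=2)]))
for n,c in(("s",p),("w",q)):
  for d in mark_of("cap_mid",c): print(n,np.round(d["uv"],1),round(d["p"],2),np.round(atz(c,d["uv"],.171),4))
s=get_state();print(s['eef_pos'],s['contact_force'],s['time'])
```

```text
[ 0.63586934 -0.15867611  0.15580075] [ 0.99998851 -0.0028262   0.00283778  0.00263246] 0.4618029146192766 [-3.11868815  1.97181838  9.13188975] 13.7333
s [254.3 268. ] 0.54 [ 0.6297 -0.16    0.171 ]
s [137.5 342.9] 0.45 [ 0.6143 -0.4276  0.171 ]
w [281.4 278.6] 0.75 [ 0.6362 -0.1599  0.171 ]
w [277.3 260.7] 0.68 [ 0.6454 -0.1581  0.171 ]
[ 0.6359117  -0.15870755  0.15577385] [-2.6429472   1.19961189  8.96568356] 13.9333
```

View pics/e1.png

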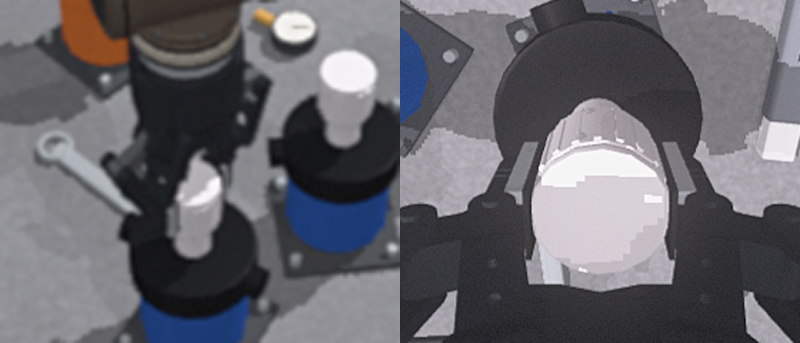

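Run:
```python
from h import *
q=read_camera("wrist")
for d in silhouettes("cap",q)[:2]:
    ys,xs=np.nonzero(d["mask"]);print(d["p"],xs.min()-.5,xs.max()+.5,ys.min()-.5,ys.max()+.5)
a=cv2.imread("pics/wrist7.png")[200:360,200:360];b=q["pixels"][200:360,200:360]
cv2.imwrite("pics/cmp.png",np.hstack([cv2.resize(a,(400,400),interpolation=2),cv2.resize(b,(400,400),interpolation=2)]))
p=read_camera("scene");c=p["pixels"][240:300,220:300].copy()
c=cv2.resize(c,(800,600),interpolation=2)
for z,col in((.152,(0,0,255)),(.190,(0,255,0)),):
  for t in np.linspace(0,6.28,60):
    u=proj(p,[.6355+.021*np.cos(t),-.1587+.021*np.sin(t),z]);cv2.circle(c,(int((u[0]-219.5)*10),int((u[1]-239.5)*10)),2,col,-1)
cv2.imwrite("pics/e2.png",c)
s=get_state();print(s['eef_pos'],s['contact_force'],s['time'])
```

```text
0.6 231.5 328.5 223.5 341.5
0.53 -0.5 190.5 125.5 301.5
[ 0.63592086 -0.15872245  0.1557567 ] [-3.32436434  1.16333691  8.99727722] 14.0833
```

View pics/cmp.png

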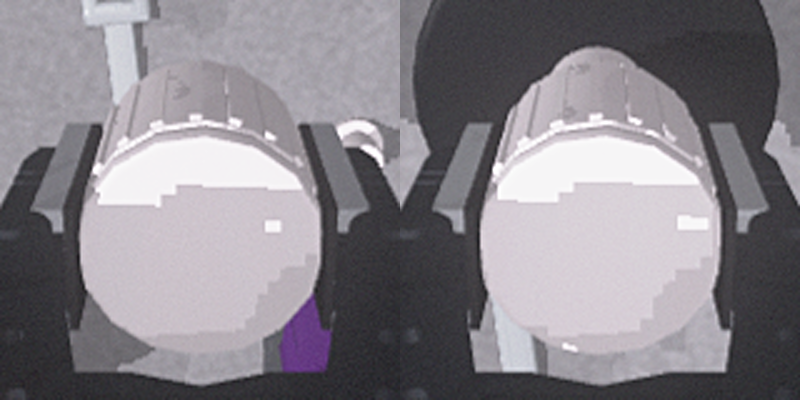

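View pics/e2.png

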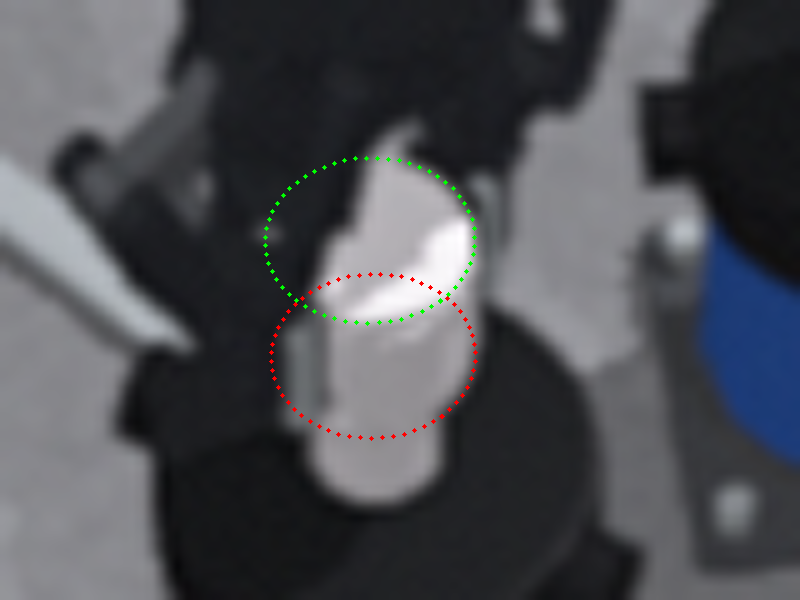

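```bash
python3 -c "
from plant import *
print(sign_off())"
```

```text
the job is handed in; nothing more can be done
None
```

I gripped the loose ribbed cap, lifted it, pressed it over the bare stub of the blue housing past the click, and handed the job in at about 14 s while still holding it down. `sign_off` reported no verdict.

**Click:** The push force rose to about 10 N and then fell to about 5 N as the cap slid down the stub. I take that as the click.

**Squeeze:** It rose to 33 N at the ring's stop, then held steady at about 9 N. The cap's underside is at about z = 0.152 m, about 4 mm below the unpressed ring's top. At about 2.5 N per mm, the 9 N also means roughly 3.6 mm of squeeze.

**Hold:** The pose did not move measurably over the last 0.35 s before hand-in. The cap had not slipped in the fingers. The tool was tilted by less than 0.5°. The wrist camera put the cap within about 1 mm of the stub's axis.

**Uncertain or off:**
- A side force of about 3 N remained.
- The network's cap mark in the scene camera was about 6 mm off in x, but the cap's outline drawn at the expected position matched that picture.
- The seal joint cannot be read directly, so the squeeze is worked out from force and height.
- My first grip was too high on the cap, so I reopened and gripped again lower before lifting.
- I did not measure the bystanders again at the end, but nothing in the pictures or forces suggested that any was touched.

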